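Slide a tall bottle home into its bay and bolt it in

TASK

Put the tall turquoise bottle away in the white bottle bay: push it low down so that it slides upright along the worktop, without being lifted, into the lane under the roof, and keep pushing until it presses firmly, pushed with roughly 12 N, into the sprung pad at the back; do not ram it, the pad must not take more than 18 N. Leave it standing against the pad, then push the red tab so that the bolt is fully home across the mouth. Leave the brown bottle, the jar and the carton where they stand.

Things in the scene. Friction and masses are not known exactly. Their poses are not given: they have to be found in the camera images.
- tall_bottle: Loose turquoise bottle, white label and cap, standing before the bay's mouth. 145 mm tall; round body 58 mm in diameter to 105 mm up, shoulder to 125 mm, cap 29 mm in diameter. 0.23 to 0.43 kg. Origin: centre of its underside; z up. It slides when pushed within about 30 mm of the worktop; pushed above about half its height it tips over. Friction takes 2 to 6 N of the push.
- bay: White fixed bottle bay without a floor (the bottle slides on the worktop). Origin on the worktop, on the lane's centre line; +x points into the lane (the way to push), z up. Two rails 35 mm tall, 70 mm apart inside, from x = -35 to +65 mm. The bottle is home with its centre somewhere between x = -20 and +6 mm, depending on how far the pad at the back is screwed out and pressed.
- mouth (a point): Middle of the mouth on the worktop, at bay x = -61 mm; axes as the bay's. Here the lead-ins (35 mm tall) flare to about 90 mm apart; they narrow to the 70 mm lane within 27 mm.
- roof_edge (a point): Middle of the front edge of the bay's white roof board, at bay x = -21 mm; the board is 100 mm wide, 7 mm thick, its underside 157 mm above the worktop, and runs back 87 mm along bay +x.
- bolt_guide (a point): Top middle of the black bolt guide beside the mouth, at bay x = -66 mm, y = +57 mm, 32 mm above the worktop. The guide measures 26 mm along bay x and 22 mm along bay y.
- backstop: Steel back plate, 86 mm wide, 60 mm tall. Origin on the worktop, middle of its front face, at bay x = +65 mm; axes as the bay's. Before it a black rubber pad, 44 mm wide, 6 to 31 mm above the worktop, on a screw-set stem: its face is 36 to 56 mm before the plate, different each time and not measured: feel for it. Spring 2.5 N per mm, bottoms after 6 mm (15 N); the bottle may spring back a little.
- bolt (a joint): Steel retaining bolt, 12 mm thick, its axis 18 mm above the worktop, that slides across the mouth along the bay's -y at bay x = -66 mm. Value in m: 0 withdrawn (tip at bay y = +44 mm) to 0.048 fully home (tip at y = -4 mm, end stop). Slides with about 1.5 N friction and stays where it is left; it starts at 0 to 0.012.
- bolt_tab (a point): Middle of the outer face of the red tab on the bolt's outer end, 30 mm above the worktop; it moves with the bolt. Tab 26 mm wide (bay x), 8 mm thick (bay y), from 8 to 52 mm above the worktop. Push this face along the bay's -y.
- brown_bottle: Bystander: brown bottle with white cap, 47 mm in diameter, 98 mm tall, near the bay. Origin: centre of its underside.
- jar: Bystander: clear sample jar with blue lid, 44 mm in diameter, 60 mm tall. Origin: centre of its underside.
- carton: Bystander: white carton with a blue edge, 52 x 96 x 34 mm. Origin: centre of its underside, long side along its y.
Not all that is in view belongs to the job. Of the things that look like the tall_bottle, take the one that is nearest to the robot's base at the start.

How it is judged:
By the outcome, as a careful person would: the job done as asked, in the order asked, and still so for the second after the job is handed in, with the robot touching nothing.
It also fails if it takes over 56 s, if anything falls off the work surface, if the arm or the gripper's body presses on something with over 40 N, if the wrist force passes 120 N, or if a joint passes its speed limit or range.

ROBOT

A 7-joint arm with a two-finger parallel gripper is mounted at the origin on a cart in front of the work surface, level with it; the furniture and walls round the work are solid. World frame = base frame: x ahead of the robot, y to its left, z up, the work surface at z = 0. Lengths are in mm, angles in rad, forces in N, time in s.
With the tool pointing down it reaches from about 425 to 875 mm from the base axis. Payload 9.9 kg.
Tool frame: the origin (TCP) lies on the centre line of the jaws, within the pads' length; the fingertips stand 25 mm ahead of it and the grasp point (between the pads) lies 6 mm ahead of it; x points along the fingers, y is the direction in which the jaws open and shut, and the axes are right-handed (so a half turn about x gives the same grasp; the last joint's range is limited). The gripper opens to 85 mm and grips with 20 to 120 N. Pads are 22 mm wide; open, the fingers measure 114 mm over their backs; the gripper's body (76 mm by 85 mm) begins 54 mm behind the grasp point. The pads swing forward as they close: fully open they stand 13 mm farther back than shut.
Start: joints at [1.049, 0.576, 0.025, 1.437, -0.015, 1.129, -0.057], TCP at [286.17, -611.34, 256.289] pointing down, gripper open.
Joint ranges: [-2.76, 2.76], [-0.34, 2.15], [-1.52, 1.57], [0.19, 2.46], [-1.09, 4.23], [0.17, 1.99], [-2.82, 2.82]. Speed limits (rad/s): [2.22, 2.22, 3.01, 3.01, 3.14, 3.14, 3.14].

INTERFACE

Orientations are given as a unit quaternion [w, x, y, z].
In Python, from station import robot, eyes, finder gives the robot as it stands. The module is installed in compiled form; this text tells all that it offers.
- The arm moves only by the tool drive_tool, never from a script. Its argument "deltas" is a list of rows, each a list of 7 numbers: the opening, from 0 (shut) to 1 (fully open), then the shift along the tool's x, y, z in m, then the turn, a rotation vector about the tool's x, y, z in rad. In form: [[hand, x, y, z, rx, ry, rz], ...]. A call has 1 to 10 rows; each row is the pose to reach, as a shift and turn from the pose measured when the call began, along the tool's axes at that moment; what a row does not reach only later rows make up. A row lasts 1/12 s, in which the tool goes at most 41.7 mm and 7.16 degrees, less where a joint would pass 70% of its speed; a pose out of reach is approached as far as the arm can. A call with a gripper value outside its range is refused whole. The fingers move at their own pace and stop on an object; "squeeze" is the grip in N (left out, the last holds). Time passes only in rows, so rows that repeat a pose let the fingers close. It gives the time, the measured TCP pose, the force and the opening at its end, in the units of the state.
- robot.observe(): the state, without advancing time (a new reading comes with each control period).
- eyes.read_camera(name): name is "scene" or "top" or "wrist"; returns a dict with "color" (400x640x3 uint8, blue, green, red), "depth" (400x640 float32, mm along the optical axis (not along the pixel's ray), 0 where there is no reading), "fx", "fy", "cx", "cy" (pixels), "k1" (the pictures are not rectified: a ray, as slopes to the right and down, at radius r is drawn at 1 + k1 r^2 times it, then the intrinsics apply), "T" (4x4, takes a point from camera to world coordinates); the wrist camera has in their place "T_tool_cam" (4x4, takes a point from camera to tool coordinates, whose origin is the TCP and whose axes are the tool frame's). Camera axes: x right, y up, looking along -z (the intrinsics and any distortion apply to the point x, -y, -z); pixel columns grow to the right and rows downward; lengths in mm; the calibration is good to about 2 mm. A picture is of the moment at which its call begins: read the wrist's pose just before it.
- robot.finish_job(): hands the job in, once; it reports no verdict.
Trained networks look in a picture, given as the dict that the camera call returned (one of the last four; its "shot" number tells which), for a name from the list of things; names that differ only in an ending like _2 or _b are one class to them, and where a whole thing is asked for, a point or a joint stands for the part that bears it (a point fixed in the world has none). Each returns a list of dicts, best first, with "confidence" (0 to 1); they miss things now and then, are a little off and sometimes report something else, mostly with a low value. They report only what shows in the picture. A call takes as long as a camera call. They do not tell look-alikes from the thing itself.
- finder.silhouettes(picture, query): "region" (400x640 bool, what is visible of it) and "at" ([column, row] in pixels, amid what is visible of it).
The state is a dict: "time_s": time; "joint_pos": joint angles; "joint_velocities": joint speeds; "joint_torque": joint torques, N m; "ee_pos": TCP position; "eef_rot": TCP orientation; "wrist_force": force on the tool from outside, world axes, zero at the start; "wrist_torque": the same for the moment, N m; "opening": finger opening in mm.
Only numpy, scipy, OpenCV 4.12 (cv2) and the standard library are available. Lean on these libraries where they do the work, as an engineer would, in place of code of your own. Each camera call takes 0.05 s, during which the arm holds its last target. There are 200 camera calls.

## Working session

There is one attempt and no reset: what is moved stays moved. The work goes in short steps, Python scripts to look and compute and a tool call to move; the robot and the scene stay as the last step left them, time stands still between calls to the robot, and variables do not carry over. Pictures are saved under pics/ and viewed, about 8 in all and at most 12, crops included, and the job is handed in when it is done.

Besides the shell and the picture viewer there is one more tool, called after "Call:" by a JSON object that holds its "op" and its "data". drive_tool: Moves the arm, as the interface text tells. Its arguments: {"type":"object","properties":{"deltas":{"type":"array"},"squeeze":{"type":"number"}},"required":["deltas"]}

```bash
mkdir -p pics; cat > h.py <<'E'
import numpy as np, cv2
from station import robot, eyes, finder
from scipy.spatial.transform import Rotation as R
def pts(p, region=None, T=None):
    T = p["T"] if T is None else T
    d=p["depth"]; v,u=np.nonzero((d>0) if region is None else (region&(d>0)))
    K=np.array([[p["fx"],0,p["cx"]],[0,p["fy"],p["cy"]],[0,0,1.]])
    q=cv2.undistortPoints(np.stack([u,v],1).astype(float).reshape(-1,1,2),K,np.array([p["k1"],0,0,0,0.]))[:,0]
    z=d[v,u]; c=np.stack([q[:,0]*z,-q[:,1]*z,-z,np.ones_like(z)],1)
    return (c@T.T)[:,:3], np.stack([u,v],1)
def pose():
    s=robot.observe(); w,x,y,z=s["eef_rot"]; M=np.eye(4); M[:3,:3]=R.from_quat([x,y,z,w]).as_matrix(); M[:3,3]=s["ee_pos"]; return M,s
E
python3 - <<'E'
from h import *
M,s=pose(); print(s["ee_pos"],s["wrist_force"],s["opening"],s["time_s"]); print(M[:3,:3].round(3))
for cam in ["scene","top"]:
    p=eyes.read_camera(cam); cv2.imwrite(f"pics/{cam}0.png",p["color"]); print(cam,p["T"].round(2).tolist())
    for n in ["tall_bottle","bay","bolt_guide","bolt_tab","backstop","brown_bottle","jar","carton"]:
        for f in finder.silhouettes(p,n)[:4]:
            P,_=pts(p,f["region"])
            print(n,round(f["confidence"],2),np.round(f["at"]),f["region"].sum(),np.median(P,0).round() if len(P) else None,np.percentile(P,[2,98],axis=0).round().tolist() if len(P) else None)
E
```

```text
[ 286.02260657 -610.94732462  255.44718863] [-0.08558767  0.01867286  0.17243323] 85.20228787934458 0.0
[[-0.001  0.424 -0.906]
 [ 0.001 -0.906 -0.424]
 [-1.    -0.002  0.   ]]
scene [[-0.59, 0.33, -0.74, -18.65], [-0.81, -0.26, 0.53, 527.29], [-0.01, 0.91, 0.42, 476.55], [0.0, 0.0, 0.0, 1.0]]
tall_bottle 0.91 [216. 211.] 735 [767. 269. 103.] [[751.0, 234.0, 45.0], [865.0, 289.0, 145.0]]
tall_bottle 0.73 [227. 257.] 1939 [610. 311.  73.] [[600.0, 278.0, 1.0], [677.0, 333.0, 144.0]]
tall_bottle 0.65 [287. 265.] 1875 [524. 221.  75.] [[514.0, 189.0, 4.0], [553.0, 239.0, 144.0]]
tall_bottle 0.45 [334. 229.] 2978 [610.  61.  42.] [[526.0, 11.0, 1.0], [682.0, 202.0, 165.0]]
bay 0.97 [332. 231.] 3034 [612.  59.  43.] [[526.0, -59.0, 1.0], [827.0, 201.0, 165.0]]
bolt_guide 0.56 [333. 231.] 2821 [610.  62.  41.] [[526.0, 14.0, 3.0], [665.0, 203.0, 165.0]]
bolt_tab 0.76 [270. 249.] 156 [660. 198.  28.] [[649.0, 186.0, 11.0], [669.0, 209.0, 51.0]]
backstop 0.69 [335. 230.] 2999 [611.  62.  41.] [[526.0, 10.0, 1.0], [717.0, 203.0, 165.0]]
backstop 0.58 [334. 234.] 796 [617.  38.  31.] [[584.0, 
[... 824 characters left out ...]
.  24.] [[601.0, 163.0, 2.0], [670.0, 205.0, 53.0]]
bolt_guide 0.66 [264. 214.] 630 [539. 200. 105.] [[515.0, 179.0, -0.0], [568.0, 234.0, 145.0]]
bolt_guide 0.65 [319. 183.] 2622 [611.  77. 163.] [[546.0, 17.0, 2.0], [663.0, 191.0, 167.0]]
bolt_guide 0.33 [315. 255.] 245 [453.  91.  60.] [[434.0, 72.0, 57.0], [471.0, 108.0, 63.0]]
bolt_tab 0.71 [279. 172.] 185 [660. 189.  23.] [[603.0, 164.0, -3.0], [684.0, 212.0, 53.0]]
brown_bottle 0.85 [343. 239.] 317 [496.  26.  67.] [[477.0, 4.0, 42.0], [517.0, 46.0, 100.0]]
jar 0.65 [319. 187.] 2690 [612.  78. 163.] [[545.0, 16.0, -0.0], [667.0, 193.0, 167.0]]
carton 0.8 [412. 231.] 882 [ 507. -142.   34.] [[473.0, -188.0, 14.0], [540.0, -95.0, 38.0]]
```

```bash
python3 - <<'E'
import cv2,numpy as np
a=cv2.imread("pics/scene0.png")[170:310,180:460]; b=cv2.imread("pics/top0.png")[100:290,200:450]
a=cv2.resize(a,(600,300),interpolation=2); b=cv2.resize(b,(395,300),interpolation=2)
cv2.imwrite("pics/s1.png",a)
cv2.imwrite("pics/t1.png",cv2.resize(cv2.imread("pics/top0.png")[100:290,200:450],(780,593),interpolation=2))
E
```

```text
(no output)
```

View pics/t1.png

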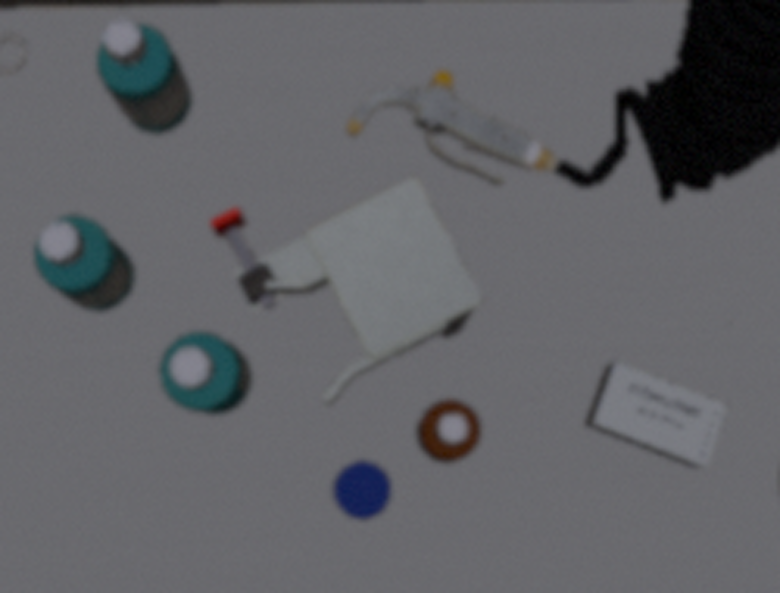

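View pics/s1.png

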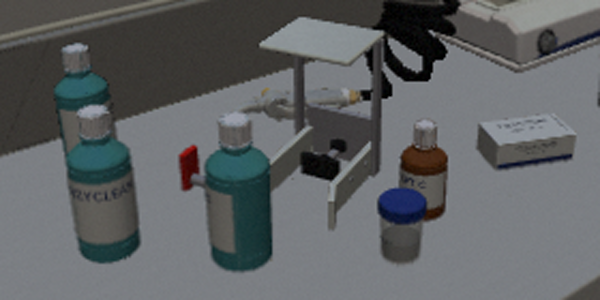

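Three turquoise bottles, pixels in the top view: A (265,216), B (227,184), C (246,127). A is nearest the base, at about 575 mm against 695 and 810 mm. It also stands before the mouth, and the enlarged crop confirms it. Next I'll fit the geometry.

```bash
cat >> h.py <<'E'
from scipy.optimize import least_squares
def circ(P,r):
    f=least_squares(lambda c:np.hypot(P[:,0]-c[0],P[:,1]-c[1])-r,np.median(P[:,:2],0),loss="soft_l1"); return f.x.round(1),round(float(np.median(abs(f.fun))),2)
E
python3 - <<'E'
from h import *
p=eyes.read_camera("top"); P,uv=pts(p)
r=P[(P[:,2]>155)&(P[:,2]<172)&(P[:,0]>500)&(P[:,0]<720)&(P[:,1]>-30)&(P[:,1]<190)]
q=cv2.minAreaRect(r[:,:2].astype(np.float32)); print("roof",q,r[:,2].mean(),cv2.boxPoints(q).round(1).tolist())
for n in ["tall_bottle","bolt_tab","jar","brown_bottle"]:
  for f in finder.silhouettes(p,n)[:3]:
    A,_=pts(p,f["region"])
    if n=="tall_bottle": 
        c=A[A[:,2]>138]; print(n,f["at"],"cap",((np.percentile(c[:,:2],5,0)+np.percentile(c[:,:2],95,0))/2).round(1),len(c))
    if n=="bolt_tab":
        c=A[A[:,2]>42]; print("tab top",np.median(c,0).round(1),len(c),cv2.minAreaRect(c[:,:2].astype(np.float32)))
s=eyes.read_camera("scene")
for n,r in [("tall_bottle",29),("brown_bottle",23.5),("jar",22)]:
  for f in finder.silhouettes(s,n)[:3]:
    A,_=pts(s,f["region"]); c=A[(A[:,2]>8)&(A[:,2]<(100 if r==29 else 60))]; print("scene",n,f["at"],circ(c,r))
f=finder.silhouettes(s,"bolt_tab")[0]; A,_=pts(s,f["region"]); print(np.median(A,0))
P,_=pts(s); r=P[(P[:,2]>158)&(P[:,2]<172)&(P[:,0]>500)&(P[:,0]<720)&(P[:,1]>-30)&(P[:,1]<190)]
q=cv2.minAreaRect(r[:,:2].astype(np.float32)); print("roof",q,r[:,2].mean(),cv2.boxPoints(q).round(1).tolist())
E
```

```text
roof ((605.65673828125, 66.27108764648438), (99.65438842773438, 87.04388427734375), 26.261878967285156) 163.8808507613008 [[541.7000122070312, 83.30000305175781], [580.2000122070312, 5.199999809265137], [669.5999755859375, 49.29999923706055], [631.0999755859375, 127.30000305175781]]
tall_bottle [224.8, 183.4] cap [632. 300.] 131
tall_bottle [261.7, 216.4] cap [540.8 207.9] 137
tall_bottle [243.1, 123.9] cap [779.3 257.5] 128
tab top [604.6  66.5 163.9] 1939 ((632.3388671875, 96.22413635253906), (199.11920166015625, 110.71952056884766), 46.45341873168945)
tab top [665.9 195.2  50.4] 41 ((666.0589599609375, 194.83839416503906), (9.144036293029785, 25.148244857788086), 27.903228759765625)
tab top [538.9 201.3 106.6] 534 ((541.6911010742188, 206.85911560058594), (56.34904479980469, 53.88432312011719), 64.3520278930664)
scene tall_bottle [215.7, 210.9] (array([779.9, 259.3]), 1.16)
scene tall_bottle [226.9, 258.2] (array([629.6, 303.6]), 0.81)
scene tall_bottle [333.2, 229.8] (array([617.1,  57. ]), 14.21)
scene brown_bottle [380.8, 249.0] (array([466.9,  51.5]), 4.86)
scene brown_bottle [289.3, 266.7] (array([538.4, 213.1]), 1.29)
scene jar [367.1, 274.0] (array([455.3,  89.7]), 1.11)
[660.61375951 198.01754836  31.47629607]
roof ((604.0387573242188, 68.46571350097656), (101.16546630859375, 87.2764892578125), 25.742765426635742) 163.89174903647742 [[539.5, 85.80000305175781], [577.4000244140625, 7.199999809265137], [668.5999755859375, 51.099998474121094], [630.5999755859375, 129.6999969482422]]
```

```bash
cat >> h.py <<'E'
O=np.array([595.1,87.5,0]); a=np.radians(-64); B=np.array([[np.cos(a),-np.sin(a),0],[np.sin(a),np.cos(a),0],[0,0,1]])
def bw(b): return O+B@np.array(b,float)
def wb(w): return B.T@(np.array(w)-O)
def Rt(th):  # tool frame tilted th deg from vertical, leaning back to bay -x, y_tool = bay +y
    t=np.radians(th); x=B@[np.sin(t),0,-np.cos(t)]; y=B@[0,1.,0]; return np.stack([x,y,np.cross(x,y)],1)
def go(tcp,th):  # shift (m, tool axes) and turn to a world TCP
    M,s=pose(); d=M[:3,:3].T@(np.array(tcp)-M[:3,3])/1000; r=R.from_matrix(M[:3,:3].T@Rt(th)).as_rotvec()
    print("shift",d.round(4),"turn",r.round(3),"rows>=",round(max(np.linalg.norm(d)/.0417,np.degrees(np.linalg.norm(r))/7.16),1)); return M,s
def tip(bx,by,z,th,ahead=25): return bw([bx,by,z])-Rt(th)[:,0]*ahead
def st():
    M,s=pose(); print("t",round(s["time_s"],2),"tcp",np.round(s["ee_pos"],1),"bay",wb(s["ee_pos"]).round(1),"tipbay",wb(M[:3,3]+25*M[:3,0]).round(1),"F bay",(B.T@s["wrist_force"]).round(2),"j",np.round(s["joint_pos"],2),"open",round(s["opening"],1))
E
python3 - <<'E'
from h import *
p=eyes.read_camera("top"); P,uv=pts(p); 
for x0 in range(250,900,100): print(x0,[int(np.percentile(k,99)) if len(k:=P[(P[:,0]>=x0)&(P[:,0]<x0+100)&(P[:,1]>=y0)&(P[:,1]<y0+100)][:,2])>20 else None for y0 in range(-500,500,100)])
go([500,-300,300],0); go(tip(-205,4,150,45),45); print(tip(-205,4,150,45), bw([-133.8,3.9,0])); st()
E
```

```text
250 [4, 4, 4, 4, 4, 4, 3, 3, 3, 3]
350 [4, 27, 27, 4, 4, 61, 58, 3, 3, 3]
450 [4, 27, 27, 37, 34, 162, 142, 145, 3, 3]
550 [67, 67, 29, 4, 4, 167, 166, 145, 144, 31]
650 [140, 164, 599, 610, 29, 165, 50, 100, 4, 7]
750 [132, 161, 553, 565, 22, 31, 4, 145, 5, 6]
850 [407, 404, 398, 391, 390, 391, 393, 397, 403, 417]
shift [-0.0437 -0.1913 -0.3256] turn [-1.587 -0.     0.   ] rows>= 12.7
shift [ 0.0887 -0.7246 -0.5765] turn [-1.497 -0.61   0.62 ] rows>= 22.3
[501.07971083 289.3948482  167.67766953] [539.95123734 209.46829087   0.        ]
t 1.45 tcp [ 286.2 -611.3  256.3] bay [ 492.7 -584.   256.3] tipbay [ 492.7 -584.   231.3] F bay [ 0.44 -0.49  0.59] j [ 1.05  0.58  0.02  1.44 -0.02  1.13 -0.06] open 85.5
```

Call:
{"op": "drive_tool", "data": {"deltas": [[0.3, -0.01, -0.022, -0.032, -0.08, 0, 0], [0.3, -0.02, -0.044, -0.063, -0.16, 0, 0], [0.3, -0.03, -0.065, -0.095, -0.24, 0, 0], [0.3, -0.04, -0.087, -0.126, -0.32, 0, 0], [0.3, -0.044, -0.109, -0.158, -0.4, 0, 0], [0.3, -0.044, -0.131, -0.19, -0.48, 0, 0], [0.3, -0.044, -0.153, -0.221, -0.56, 0, 0], [0.3, -0.044, -0.174, -0.253, -0.64, 0, 0], [0.3, -0.044, -0.196, -0.284, -0.72, 0, 0], [0.3, -0.044, -0.218, -0.316, -0.8, 0, 0]], "squeeze": 20}}

```text
time_s: 2.28
ee_pos: [480.4, -278.4, 300.6]
eef_rot: [0.411, 0.575, 0.411, -0.575]
wrist_force: [1.1, -0.4, 0.2]
opening: 25.4
```

```bash
python3 - <<'E'
from h import *
st(); go([540,20,300],0); go([520,60,300],0)
E
```

```text
t 2.28 tcp [ 480.4 -278.4  300.6] bay [ 278.6 -263.5  300.6] tipbay [ 278.6 -263.5  275.6] F bay [0.84 0.8  0.24] j [ 0.61  0.36 -0.25  1.68  0.1   1.1   0.01] open 25.4
shift [ 0.0005 -0.0402 -0.3017] turn [-0.783  0.001 -0.   ] rows>= 7.3
shift [ 0.0005 -0.0721 -0.333 ] turn [-0.783  0.001 -0.   ] rows>= 8.2
```

Call:
{"op": "drive_tool", "data": {"deltas": [[0.3, 0, -0.008, -0.035, -0.1, 0, 0], [0.3, 0, -0.015, -0.07, -0.2, 0, 0], [0.3, 0, -0.023, -0.105, -0.3, 0, 0], [0.3, 0, -0.03, -0.14, -0.4, 0, 0], [0.3, 0, -0.038, -0.175, -0.5, 0, 0], [0.3, 0, -0.045, -0.21, -0.6, 0, 0], [0.3, 0, -0.053, -0.245, -0.7, 0, 0], [0.3, 0, -0.06, -0.28, -0.783, 0, 0], [0.3, 0, -0.068, -0.31, -0.783, 0, 0], [0.3, 0, -0.072, -0.333, -0.783, 0, 0]]}}

```text
time_s: 3.12
ee_pos: [519.7, 63.2, 300.8]
eef_rot: [0.6, 0.374, 0.6, -0.374]
wrist_force: [-1.5, -0.3, 0.0]
opening: 25.5
```

```bash
python3 - <<'E'
from h import *
st(); go(tip(-215,4,160,45),45); go(tip(-215,4,160,40),40)
E
```

```text
t 3.12 tcp [519.7  63.2 300.8] bay [-11.2 -78.4 300.8] tipbay [-11.2 -78.4 275.8] F bay [-0.33 -1.48  0.02] j [ 0.18  0.34 -0.54  1.75  0.19  1.1   0.04] open 25.5
shift [ 0.1233  0.0829 -0.2213] turn [ 0.002 -0.785 -0.002] rows>= 6.4
shift [ 0.1218  0.0829 -0.2197] turn [ 0.002 -0.698 -0.002] rows>= 6.3
```

Call:
{"op": "drive_tool", "data": {"deltas": [[0.3, 0, 0.01, -0.03, 0, -0.09, 0], [0.3, 0, 0.02, -0.06, 0, -0.18, 0], [0.3, 0, 0.035, -0.095, 0, -0.28, 0], [0.3, 0, 0.05, -0.13, 0, -0.38, 0], [0.3, 0, 0.065, -0.165, 0, -0.48, 0], [0.3, 0, 0.083, -0.2, 0, -0.58, 0], [0.3, 0.02, 0.083, -0.221, 0, -0.68, 0], [0.3, 0.055, 0.083, -0.221, 0, -0.785, 0], [0.3, 0.09, 0.083, -0.221, 0, -0.785, 0], [0.3, 0.123, 0.083, -0.221, 0, -0.785, 0]]}}

```text
time_s: 3.95
ee_pos: [495.3, 300.4, 174.9]
eef_rot: [0.785, 0.201, 0.325, -0.487]
wrist_force: [1.7, -0.2, 0.1]
opening: 25.9
```

```bash
python3 - <<'E'
from h import *
st(); go(tip(-205,3,14,45),45)
M,s=pose(); w=eyes.read_camera("wrist"); T=M@w["T_tool_cam"]
P,_=pts(w,None,T); c=P[(P[:,2]>15)&(P[:,2]<100)]
for f in finder.silhouettes(w,"tall_bottle")[:2]:
    A,_=pts(w,f["region"],T); c=A[(A[:,2]>15)&(A[:,2]<100)]; print(f["confidence"],f["at"],len(c), circ(c,29) if len(c)>20 else 0)
p=eyes.read_camera("scene"); cv2.imwrite("pics/s2.png",np.hstack([cv2.resize(p["color"][120:340,150:470],(480,330)),cv2.resize(w["color"],(310,330))]))
E
```

```text
t 3.95 tcp [495.3 300.4 174.9] bay [-235.2    3.6  174.9] tipbay [-217.5    3.7  157.2] F bay [0.98 1.45 0.07] j [-0.76  0.74 -0.38  1.7   0.85  1.44 -1.09] open 25.9
shift [ 0.1101 -0.0006 -0.0925] turn [ 0.006  0.    -0.005] rows>= 3.4
0.95 [321.6, 186.7] 5456 (array([519.7, 258. ]), 5.1)
0.75 [555.6, 228.2] 3191 (array([740.7, 299.5]), 3.36)
```

View pics/s2.png

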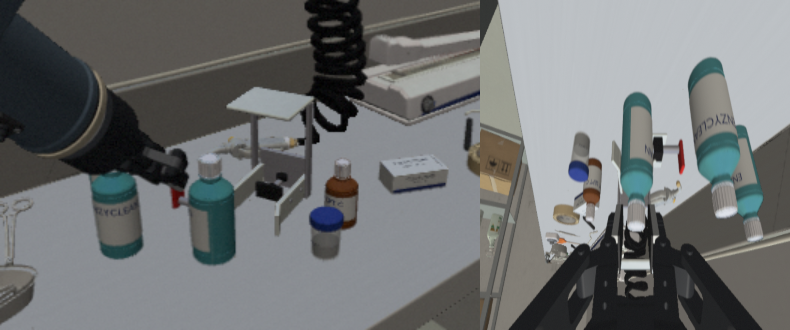

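Call:
{"op": "drive_tool", "data": {"deltas": [[0.3, 0.025, -0.001, -0.02, 0, 0, 0], [0.3, 0.05, -0.001, -0.042, 0, 0, 0], [0.3, 0.075, -0.001, -0.065, 0, 0, 0], [0.3, 0.095, -0.001, -0.082, 0, 0, 0], [0.3, 0.108, -0.001, -0.094, 0, 0, 0], [0.3, 0.108, -0.001, -0.094, 0, 0, 0]]}}

```text
time_s: 4.6
ee_pos: [500.4, 287.2, 33.4]
eef_rot: [0.784, 0.201, 0.325, -0.49]
wrist_force: [-1.0, -0.2, 0.6]
opening: 25.6
```

```bash
python3 - <<'E'
from h import *
st(); M,s=pose(); w=eyes.read_camera("wrist"); T=M@w["T_tool_cam"]
for f in finder.silhouettes(w,"tall_bottle")[:2]:
    A,_=pts(w,f["region"],T); c=A[(A[:,2]>15)&(A[:,2]<100)]
    r=least_squares(lambda k:np.hypot(c[:,0]-k[0],c[:,1]-k[1])-29,bw([-120,4,0])[:2],loss="soft_l1"); print(f["at"],wb([*r.x,0]).round(1),np.median(abs(r.fun)))
    P,_=pts(w,None,T)
near=P[(np.linalg.norm((P-M[:3,3]),axis=1)<60)]; b=(near-O)@B; print("finger pts",len(b),b.min(0) if len(b) else 0,b.max(0) if len(b) else 0)
p=eyes.read_camera("scene"); cv2.imwrite("pics/s3.png",cv2.resize(p["color"][180:310,150:350],(800,520),interpolation=2))
E
```

```text
t 4.6 tcp [500.4 287.2  33.4] bay [-221.     2.4   33.4] tipbay [-203.3    2.3   15.7] F bay [-0.31 -1.01  0.58] j [-0.77  0.94 -0.34  1.76  0.96  1.27 -1.28] open 25.6
[556.0, 313.1] [-181.3  127.1    0. ] 0.5081908539705253
[624.0, 318.7] [-75.8 239.4   0. ] 0.44821272226251097
finger pts 34611 [-274.04540865  -46.91619663   -2.22473442] [-161.15086366   51.56190548   71.34109025]
```

View pics/s3.png

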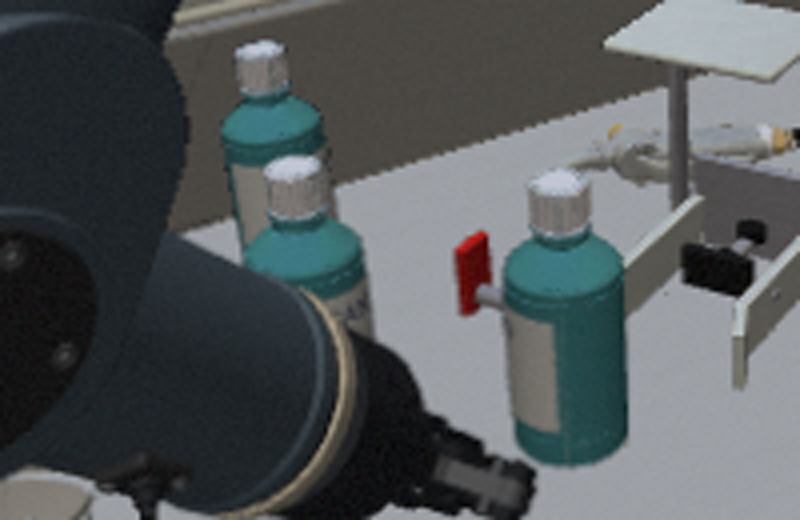

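Call:
{"op": "drive_tool", "data": {"deltas": [[0.3, 0.008, 0, 0.008, 0, 0, 0], [0.3, 0.014, 0, 0.014, 0, 0, 0], [0.3, 0.017, 0, 0.017, 0, 0, 0], [0.3, 0.019, 0, 0.019, 0, 0, 0], [0.3, 0.021, 0, 0.021, 0, 0, 0], [0.3, 0.023, 0, 0.023, 0, 0, 0], [0.3, 0.025, 0, 0.025, 0, 0, 0], [0.3, 0.027, 0, 0.027, 0, 0, 0], [0.3, 0.029, 0, 0.029, 0, 0, 0], [0.3, 0.031, 0, 0.031, 0, 0, 0]]}}

```text
time_s: 5.58
ee_pos: [520.2, 249.9, 36.3]
eef_rot: [0.784, 0.203, 0.325, -0.488]
wrist_force: [-0.7, 3.1, 2.0]
opening: 25.7
```

```bash
cat > look.py <<'E'
from h import *
st()
for cam in ["scene","top"]:
    p=eyes.read_camera(cam); P,_=pts(p); b=(P-O)@B
    k=b[(b[:,2]>134)&(b[:,2]<150)&(abs(b[:,1])<30)&(b[:,0]>-160)&(b[:,0]<40)]
    if len(k)>15: print(cam,"cap bay",((np.percentile(k,4,0)+np.percentile(k,96,0))/2).round(1),len(k))
    cv2.imwrite(f"pics/{cam}_l.png",p["color"])
st()
E
python3 look.py
```

```text
t 5.58 tcp [520.2 249.9  36.3] bay [-178.8    3.9   36.3] tipbay [-161.1    4.    18.6] F bay [-3.07  0.7   2.01] j [-0.72  0.92 -0.33  1.81  1.    1.23 -1.27] open 25.7
scene cap bay [-132.3    2.   139.9] 156
top cap bay [-128.1    2.4  143.3] 141
t 5.68 tcp [520.5 249.3  36.5] bay [-178.2    3.9   36.5] tipbay [-160.5    3.9   18.8] F bay [-1.01  0.57  0.75] j [-0.72  0.92 -0.33  1.81  1.    1.23 -1.27] open 25.9
```

Call:
{"op": "drive_tool", "data": {"deltas": [[0.3, 0.004, -0.0003, 0.002, 0, 0, 0], [0.3, 0.0075, -0.0006, 0.005, 0, 0, 0], [0.3, 0.011, -0.001, 0.008, 0, 0, 0], [0.3, 0.0145, -0.0014, 0.011, 0, 0, 0], [0.3, 0.018, -0.0018, 0.014, 0, 0, 0], [0.3, 0.0215, -0.002, 0.0175, 0, 0, 0], [0.3, 0.025, -0.0024, 0.021, 0, 0, 0], [0.3, 0.028, -0.0028, 0.024, 0, 0, 0], [0.3, 0.031, -0.003, 0.027, 0, 0, 0], [0.3, 0.034, -0.003, 0.03, 0, 0, 0]]}}

```text
time_s: 6.52
ee_pos: [537.8, 206.9, 33.6]
eef_rot: [0.784, 0.203, 0.324, -0.489]
wrist_force: [-1.5, 4.7, 4.9]
opening: 25.7
```

```bash
python3 look.py
```

```text
t 6.52 tcp [537.8 206.9  33.6] bay [-132.5    0.8   33.6] tipbay [-114.8    0.9   16. ] F bay [-4.88  0.72  4.94] j [-0.66  0.9  -0.31  1.86  1.05  1.17 -1.27] open 25.7
scene cap bay [-88.4  -3.3 140.1] 139
top cap bay [-82.9  -3.3 143.8] 138
t 6.62 tcp [538.1 206.1  33.7] bay [-131.6    0.7   33.7] tipbay [-113.9    0.8   16.1] F bay [-0.76  1.03 -0.07] j [-0.66  0.91 -0.3   1.86  1.05  1.17 -1.27] open 25.8
```

Call:
{"op": "drive_tool", "data": {"deltas": [[0.3, 0.002, 0.0004, 0.004, 0, 0, 0], [0.3, 0.005, 0.0008, 0.0075, 0, 0, 0], [0.3, 0.008, 0.0012, 0.011, 0, 0, 0], [0.3, 0.011, 0.0016, 0.0145, 0, 0, 0], [0.3, 0.014, 0.002, 0.0175, 0, 0, 0], [0.3, 0.017, 0.002, 0.0205, 0, 0, 0], [0.3, 0.02, 0.002, 0.0235, 0, 0, 0], [0.3, 0.023, 0.002, 0.0265, 0, 0, 0], [0.3, 0.0265, 0.002, 0.03, 0, 0, 0], [0.3, 0.03, 0.002, 0.033, 0, 0, 0]]}}

```text
time_s: 7.45
ee_pos: [559.7, 166.6, 36.0]
eef_rot: [0.784, 0.202, 0.324, -0.489]
wrist_force: [-0.7, 1.1, -1.2]
opening: 25.5
```

```bash
python3 look.py; python3 -c "
import cv2,numpy as np
a=cv2.resize(cv2.imread('pics/scene_l.png')[170:300,200:400],(800,520),interpolation=2)
cv2.imwrite('pics/s4.png',a)"
```

```text
t 7.45 tcp [559.7 166.6  36. ] bay [-86.6   2.8  36. ] tipbay [-68.9   2.8  18.3] F bay [-1.32 -0.15 -1.18] j [-0.6   0.89 -0.28  1.89  1.1   1.13 -1.25] open 25.5
scene cap bay [-90.6  -9.1 140.4] 148
top cap bay [-88.6  -0.3 142.1] 323
t 7.55 tcp [559.8 165.7  36.1] bay [-85.8   2.6  36.1] tipbay [-68.    2.6  18.5] F bay [ 0.07 -0.43 -0.21] j [-0.6   0.89 -0.28  1.89  1.1   1.13 -1.25] open 25.5
```

View pics/s4.png

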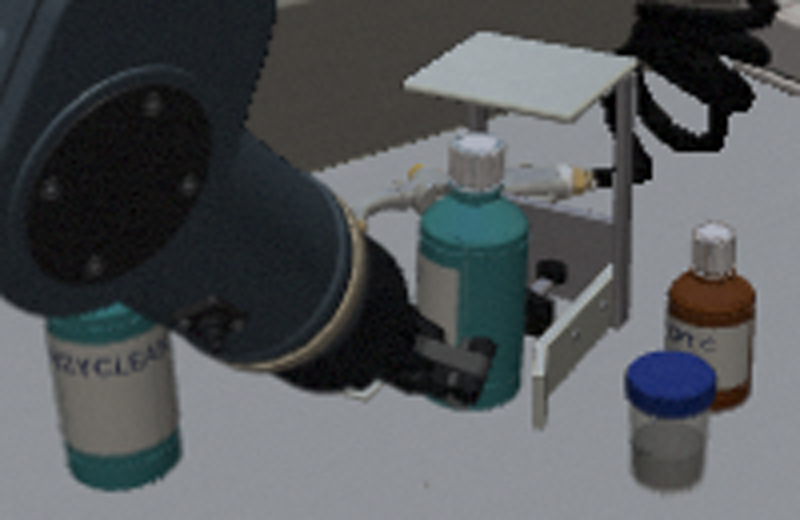

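Call:
{"op": "drive_tool", "data": {"deltas": [[0.3, 0.003, 0, 0.003, 0, 0, 0], [0.3, 0.006, -0.001, 0.006, 0, 0, 0], [0.3, 0.009, -0.001, 0.009, 0, 0, 0], [0.3, 0.011, -0.001, 0.011, 0, 0, 0]]}}

```text
time_s: 7.88
ee_pos: [566.0, 150.6, 36.3]
eef_rot: [0.784, 0.202, 0.323, -0.49]
wrist_force: [-0.6, 0.7, -0.6]
opening: 25.6
```

Call:
{"op": "drive_tool", "data": {"deltas": [[0.3, 0.0007, 0, 0.0007, 0, 0, 0], [0.3, 0.0014, 0, 0.0014, 0, 0, 0], [0.3, 0.0021, 0, 0.0021, 0, 0, 0]]}}

```text
time_s: 8.13
ee_pos: [567.2, 148.0, 36.2]
eef_rot: [0.784, 0.202, 0.323, -0.49]
wrist_force: [-1.6, 2.2, 0.3]
opening: 25.6
```

Call:
{"op": "drive_tool", "data": {"deltas": [[0.3, 0.0007, 0, 0.0007, 0, 0, 0], [0.3, 0.0014, 0, 0.0014, 0, 0, 0], [0.3, 0.0021, 0, 0.0021, 0, 0, 0]]}}

```text
time_s: 8.38
ee_pos: [568.3, 146.6, 36.0]
eef_rot: [0.784, 0.203, 0.324, -0.489]
wrist_force: [-3.6, 6.5, 2.0]
opening: 25.9
```

```bash
python3 -c "
from h import *
st()"
```

```text
t 8.38 tcp [568.3 146.6  36. ] bay [-64.9   1.8  36. ] tipbay [-47.2   1.8  18.3] F bay [-7.41 -0.36  2.05] j [-0.57  0.89 -0.27  1.91  1.13  1.11 -1.25] open 25.9
```

Call:
{"op": "drive_tool", "data": {"deltas": [[0.3, 0.0006, 0, 0.0006, 0, 0, 0], [0.3, 0.0012, 0, 0.0012, 0, 0, 0]]}}

```text
time_s: 8.55
ee_pos: [568.5, 146.6, 35.7]
eef_rot: [0.784, 0.203, 0.325, -0.488]
wrist_force: [-3.9, 7.2, 1.7]
opening: 25.8
```

```bash
python3 -c "
from h import *
st()"
```

```text
t 8.55 tcp [568.5 146.6  35.7] bay [-64.8   2.   35.7] tipbay [-47.1   2.1  18. ] F bay [-8.23 -0.37  1.73] j [-0.57  0.89 -0.27  1.91  1.13  1.11 -1.25] open 25.8
```

Call:
{"op": "drive_tool", "data": {"deltas": [[0.3, 0.0008, 0, 0.0008, 0, 0, 0], [0.3, 0.0014, 0, 0.0014, 0, 0, 0], [0.3, 0.002, 0, 0.002, 0, 0, 0], [0.3, 0.002, 0, 0.002, 0, 0, 0]]}}

```text
time_s: 8.88
ee_pos: [569.2, 146.2, 35.4]
eef_rot: [0.784, 0.204, 0.326, -0.487]
wrist_force: [-5.4, 7.8, 4.5]
opening: 25.5
```

```bash
python3 look.py;  python3 -c "
import cv2,numpy as np
a=cv2.resize(cv2.imread('pics/top_l.png')[140:230,235:360],(800,576),interpolation=2)
cv2.imwrite('pics/t5.png',a)"
```

```text
t 8.88 tcp [569.2 146.2  35.4] bay [-64.1   2.5  35.4] tipbay [-46.5   2.6  17.6] F bay [-9.39 -1.43  4.48] j [-0.57  0.89 -0.27  1.91  1.13  1.11 -1.25] open 25.5
scene cap bay [-72.9 -10.  140.7] 138
top cap bay [-79.3  -0.8 142.3] 246
t 8.98 tcp [569.2 146.2  35.4] bay [-64.1   2.4  35.4] tipbay [-46.5   2.5  17.6] F bay [-8.87 -1.57  3.62] j [-0.57  0.89 -0.27  1.91  1.13  1.11 -1.25] open 25.8
```

View pics/t5.png

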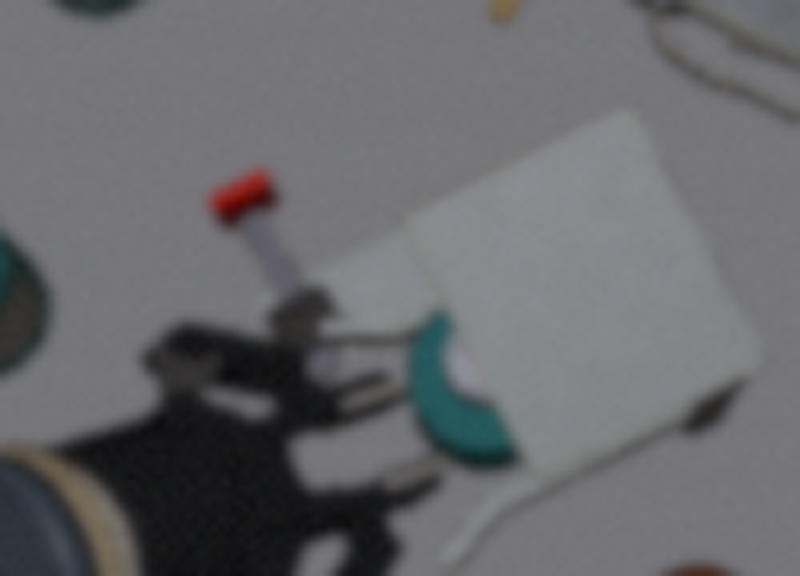

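```bash
python3 - <<'E'
from h import *
p=eyes.read_camera("scene"); K=np.array([[p["fx"],0,p["cx"]],[0,p["fy"],p["cy"]],[0,0,1.]])
im=cv2.imread("pics/scene0.png"); g=im[180:310,150:350].max(2); m=(g<45).astype(np.uint8); m[:, :165]=0
n,l,s,c=cv2.connectedComponentsWithStats(m); 
for i in range(1,n):
    if s[i,4]>15: print(s[i]+[150,180,0,0,0],c[i]+[150,180])
def ray(u,v,z):
    q=cv2.undistortPoints(np.array([[[u,v]]],float),K,np.array([p["k1"],0,0,0,0.]))[0,0]
    d=p["T"][:3,:3]@[q[0],-q[1],-1]; o=p["T"][:3,3]; return wb(o+d*(z-o[2])/d[2]).round(1)
for u,v,z in [(329,247,18.5),(321,246,18.5),(337,249,18.5),(329,252.5,6),(329,241.5,31)]: print(u,v,ray(u,v,z))
st()
E
python3 -c "
import cv2
cv2.imwrite('pics/pad.png',cv2.resize(cv2.imread('pics/scene0.png')[220:270,290:370],(800,500),interpolation=2))"
```

```text
[334 235   8   6  42] [337.66666667 237.28571429]
[320 241  18  13 176] [328.41477273 246.82386364]
329 247 [16.4  1.2 18.5]
321 246 [12.1 19.6 18.5]
337 249 [ 16.7 -19.   18.5]
329 252.5 [13.2 -0.3  6. ]
329 241.5 [19.4  2.6 31. ]
t 9.03 tcp [569.2 146.2  35.4] bay [-64.1   2.4  35.4] tipbay [-46.5   2.5  17.6] F bay [-10.46  -1.74   3.9 ] j [-0.57  0.89 -0.27  1.91  1.13  1.11 -1.25] open 25.8
```

View pics/pad.png

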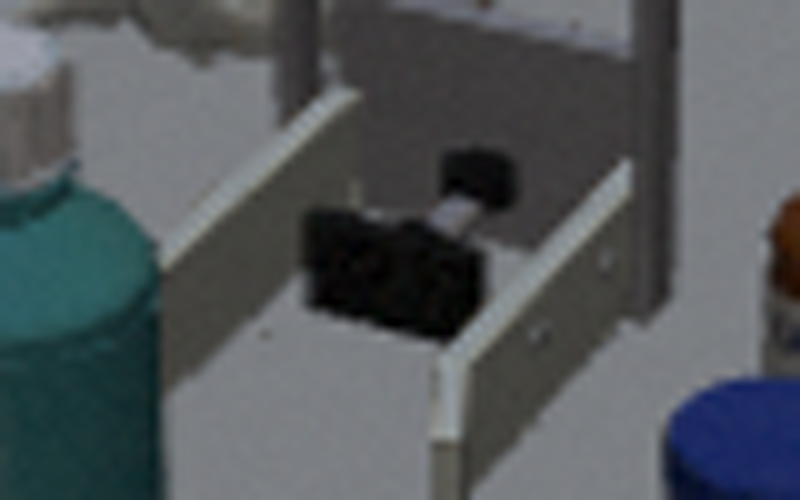

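Call:
{"op": "drive_tool", "data": {"deltas": [[0.3, 0.0016, 0, 0.0016, 0, 0, 0], [0.3, 0.002, 0, 0.002, 0, 0, 0], [0.3, 0.0024, 0, 0.0024, 0, 0, 0], [0.3, 0.0028, 0, 0.0028, 0, 0, 0]]}}

```text
time_s: 9.37
ee_pos: [569.9, 145.8, 35.1]
eef_rot: [0.784, 0.205, 0.328, -0.485]
wrist_force: [-8.9, 12.0, 7.2]
opening: 25.3
```

```bash
python3 -c "
from h import *
st()"
```

```text
t 9.37 tcp [569.9 145.8  35.1] bay [-63.4   2.9  35.1] tipbay [-45.9   3.1  17.3] F bay [-14.71  -2.73   7.23] j [-0.56  0.88 -0.27  1.91  1.14  1.1  -1.24] open 25.3
```

```bash
python3 -c "
from h import *
st(); M,s=pose(); r=M[:3,:3].T
print('F tool',(r@s['wrist_force']).round(2),'T tool',(r@s['wrist_torque']).round(3),(B.T@s['wrist_torque']).round(3)); print(R.from_matrix(Rt(45).T@M[:3,:3]).as_rotvec())"
python3 - <<'E'
import sys; sys.path.insert(0,'.')
from h import *
M,s=pose(); w=eyes.read_camera("wrist"); cv2.imwrite("pics/w6.png",cv2.resize(cv2.rotate(w["color"],cv2.ROTATE_180),(800,500)))
E
```

```text
t 9.37 tcp [569.9 145.8  35.1] bay [-63.4   2.9  35.1] tipbay [-45.9   3.1  17.3] F bay [-14.71  -2.73   7.23] j [-0.56  0.88 -0.27  1.91  1.14  1.1  -1.24] open 25.3
F tool [-15.48  -2.61  -5.43] T tool [ 0.027  1.851 -0.829] [-0.586  1.848 -0.596]
[-0.00361403  0.0085759   0.00684173]
```

View pics/w6.png

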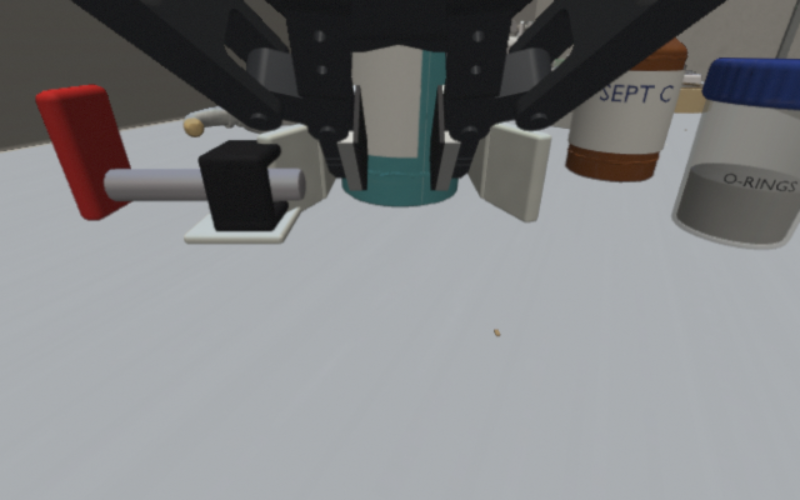

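Call:
{"op": "drive_tool", "data": {"deltas": [[0.3, 0.0023, -0.0005, 0.0023, 0, 0, 0], [0.3, 0.0026, -0.001, 0.0026, 0, 0, 0], [0.3, 0.0029, -0.0015, 0.0029, 0, 0, 0], [0.3, 0.0032, -0.0015, 0.0032, 0, 0, 0]]}}

```text
time_s: 9.75
ee_pos: [569.9, 145.2, 35.0]
eef_rot: [0.784, 0.206, 0.33, -0.483]
wrist_force: [-9.1, 15.1, 10.6]
opening: 25.8
```

```bash
python3 -c "
from h import *
st(); M,s=pose(); r=M[:3,:3].T
print('F tool',(r@s['wrist_force']).round(2),'T tool',(r@s['wrist_torque']).round(3))"
```

```text
t 9.75 tcp [569.9 145.2  35. ] bay [-62.9   2.7  35. ] tipbay [-45.5   2.9  17.1] F bay [-17.58  -1.58  10.63] j [-0.56  0.88 -0.28  1.92  1.14  1.09 -1.25] open 25.8
F tool [-19.9   -1.33  -5.19] T tool [ 0.054  1.9   -0.634]
```

Call:
{"op": "drive_tool", "data": {"deltas": [[0.3, -0.0005, 0, -0.0005, 0, 0, 0], [0.3, -0.0015, 0, -0.0015, 0, 0, 0], [0.3, -0.003, 0, -0.003, 0, 0, 0], [0.3, -0.005, 0, -0.005, 0, 0, 0], [0.3, -0.01, 0, -0.009, 0, 0, 0], [0.3, -0.017, 0, -0.014, 0, 0, 0], [0.3, -0.026, 0, -0.02, 0, 0, 0], [0.3, -0.036, 0, -0.028, 0, 0, 0], [0.3, -0.045, 0, -0.036, 0, 0, 0], [0.3, -0.054, 0, -0.044, 0, 0, 0]]}}

```text
time_s: 10.58
ee_pos: [538.0, 208.9, 43.1]
eef_rot: [0.785, 0.206, 0.33, -0.483]
wrist_force: [-0.0, -0.2, 0.1]
opening: 25.3
```

```bash
cat > w.py <<'E'
from h import *
st(); M,s=pose(); w=eyes.read_camera("wrist"); T=M@w["T_tool_cam"]
for f in finder.silhouettes(w,"tall_bottle")[:3]:
    A,_=pts(w,f["region"],T); c=A[(A[:,2]>12)&(A[:,2]<100)]
    if len(c)<50: continue
    b=(c-O)@B; x0=np.array([np.percentile(b[:,0],5)+29,np.median(b[:,1])])
    r=least_squares(lambda k:np.hypot(b[:,0]-k[0],b[:,1]-k[1])-29,x0,loss="soft_l1"); print("bottle bay",f["at"],r.x.round(1),np.median(abs(r.fun)).round(2))
for f in finder.silhouettes(w,"bolt_tab")[:2]:
    A,_=pts(w,f["region"],T); b=(A-O)@B; print("tab bay",round(f["confidence"],2),f["at"],np.percentile(b,[3,50,97],axis=0).round(1).tolist())
cv2.imwrite("pics/w7.png",cv2.resize(cv2.rotate(w["color"],cv2.ROTATE_180),(800,500)))
E
python3 w.py
```

```text
t 10.58 tcp [538.  208.9  43.1] bay [-134.1    1.9   43.1] tipbay [-116.7    2.2   25.2] F bay [ 0.2  -0.15  0.06] j [-0.65  0.88 -0.31  1.87  1.05  1.17 -1.26] open 25.3
bottle bay [613.2, 215.9] [-178.1   70.7] 1.47
bottle bay [317.2, 317.1] [-19.6   3.3] 0.5
tab bay 0.89 [480.5, 279.6] [[-81.0, 46.6, 10.9], [-73.2, 108.3, 22.4], [-59.6, 114.3, 49.3]]
tab bay 0.41 [177.3, 293.0] [[-12.1, -132.1, 0.5], [-8.9, -112.5, 16.6], [6.5, -93.1, 60.3]]
```

View pics/w7.png

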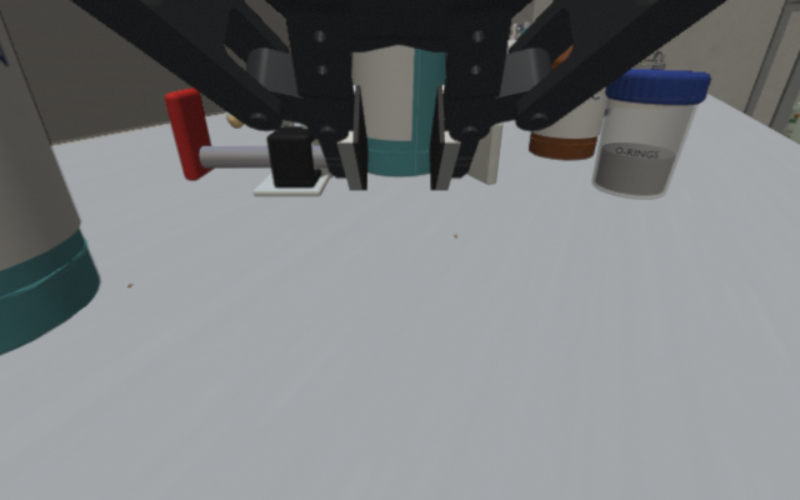

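Call:
{"op": "drive_tool", "data": {"deltas": [[0, 0, 0, 0, 0, 0, 0], [0, 0, 0, 0, 0, 0, 0], [0, 0, 0, 0, 0, 0, 0], [0, 0, 0, 0, 0, 0, 0], [0, 0, 0, 0, 0, 0, 0]]}}

```text
time_s: 11.15
ee_pos: [538.5, 208.2, 43.0]
eef_rot: [0.785, 0.206, 0.33, -0.482]
wrist_force: [0.6, -1.1, -0.2]
opening: 0.1
```

```bash
python3 - <<'E'
from h import *
st(); go(tip(-60,1.5,19,45),45)
K0=None
for cam in ["top","scene"]:
    p=eyes.read_camera(cam); P,_=pts(p); b=(P-O)@B
    for lo,hi,r in [(20,100,29)]:
        k=b[(b[:,2]>lo)&(b[:,2]<hi)&(abs(b[:,1])<31)&(b[:,0]>-62)&(b[:,0]<-15)]
        if len(k)>30:
            f=least_squares(lambda c:np.hypot(k[:,0]-c[0],k[:,1]-c[1])-r,[-15,0],loss="soft_l1"); print(cam,len(k),f.x.round(1),np.median(abs(f.fun)).round(2))
E
```

```text
t 11.15 tcp [538.5 208.2  43. ] bay [-133.3    2.1   43. ] tipbay [-115.9    2.4   25. ] F bay [ 1.29  0.06 -0.24] j [-0.65  0.88 -0.31  1.87  1.05  1.17 -1.26] open 0.1
shift [ 0.0433 -0.0013  0.0355] turn [ 0.006 -0.014 -0.012] rows>= 1.3
top 59 [-16.1   0.8] 0.55
scene 849 [-17.9   1.8] 0.74
```

Call:
{"op": "drive_tool", "data": {"deltas": [[0, 0.012, 0, 0.009, 0, -0.007, -0.006], [0, 0.024, -0.001, 0.018, 0.006, -0.014, -0.012], [0, 0.034, -0.001, 0.027, 0.006, -0.014, -0.012], [0, 0.039, -0.001, 0.031, 0.006, -0.014, -0.012], [0, 0.041, -0.001, 0.033, 0.006, -0.014, -0.012], [0, 0.0425, -0.001, 0.0345, 0.006, -0.014, -0.012]]}}

```text
time_s: 11.75
ee_pos: [562.3, 158.5, 36.5]
eef_rot: [0.783, 0.203, 0.325, -0.49]
wrist_force: [0.3, 0.2, -0.5]
opening: 0.1
```

Call:
{"op": "drive_tool", "data": {"deltas": [[0, 0.0008, 0, 0.0008, 0, 0, 0], [0, 0.0016, 0, 0.0016, 0, 0, 0]]}}

```text
time_s: 11.92
ee_pos: [563.3, 156.8, 36.5]
eef_rot: [0.783, 0.203, 0.325, -0.49]
wrist_force: [0.1, 1.0, 0.3]
opening: -0.0
```

Call:
{"op": "drive_tool", "data": {"deltas": [[0, 0.001, 0, 0.001, 0, 0, 0], [0, 0.002, 0, 0.002, 0, 0, 0]]}}

```text
time_s: 12.08
ee_pos: [564.4, 154.7, 36.5]
eef_rot: [0.783, 0.203, 0.325, -0.489]
wrist_force: [-0.2, -0.1, -0.4]
opening: 0.2
```

```bash
python3 -c "
from h import *
st()"
```

```text
t 12.08 tcp [564.4 154.7  36.5] bay [-73.9   1.9  36.5] tipbay [-56.2   1.9  18.8] F bay [ 0.01 -0.28 -0.41] j [-0.58  0.89 -0.28  1.9   1.12  1.12 -1.25] open 0.2
```

Call:
{"op": "drive_tool", "data": {"deltas": [[0, 0.001, 0, 0.001, 0, 0, 0], [0, 0.002, 0, 0.002, 0, 0, 0]]}}

```text
time_s: 12.25
ee_pos: [565.7, 152.5, 36.5]
eef_rot: [0.784, 0.203, 0.325, -0.489]
wrist_force: [0.3, -0.6, 0.1]
opening: 0.1
```

Call:
{"op": "drive_tool", "data": {"deltas": [[0, 0.001, 0, 0.001, 0, 0, 0], [0, 0.002, 0, 0.002, 0, 0, 0]]}}

```text
time_s: 12.42
ee_pos: [566.8, 150.4, 36.4]
eef_rot: [0.784, 0.203, 0.325, -0.489]
wrist_force: [-4.3, 7.6, 4.6]
opening: 0.0
```

Call:
{"op": "drive_tool", "data": {"deltas": [[0, 0.001, 0, 0.001, 0, 0, 0], [0, 0.0016, 0, 0.0016, 0, 0, 0]]}}

```text
time_s: 12.58
ee_pos: [567.3, 150.3, 36.4]
eef_rot: [0.784, 0.204, 0.326, -0.488]
wrist_force: [-6.4, 8.4, 6.9]
opening: 0.1
```

```bash
python3 -c "
from h import *
st()"
```

```text
t 12.58 tcp [567.3 150.3  36.4] bay [-68.6   2.5  36.4] tipbay [-51.    2.6  18.6] F bay [-10.41  -2.08   6.93] j [-0.57  0.88 -0.28  1.91  1.13  1.11 -1.25] open 0.1
```

Call:
{"op": "drive_tool", "data": {"deltas": [[0, 0.0012, 0, 0.0022, 0, 0, 0], [0, 0.0016, -0.0004, 0.0028, 0, 0, 0], [0, 0.0019, -0.0008, 0.0033, 0, 0, 0], [0, 0.0021, -0.001, 0.0037, 0, 0, 0], [0, 0.0021, -0.001, 0.0037, 0, 0, 0]]}}

```text
time_s: 13.0
ee_pos: [567.8, 148.6, 36.9]
eef_rot: [0.784, 0.205, 0.328, -0.486]
wrist_force: [-2.4, 6.5, 0.4]
opening: -0.0
```

```bash
python3 -c "
from h import *
st()"
```

```text
t 13.0 tcp [567.8 148.6  36.9] bay [-66.9   2.3  36.9] tipbay [-49.4   2.4  19.1] F bay [-6.91  0.75  0.36] j [-0.57  0.88 -0.28  1.91  1.13  1.11 -1.24] open -0.0
```

Call:
{"op": "drive_tool", "data": {"deltas": [[0, 0.001, 0, 0.0018, 0, 0, 0], [0, 0.0016, 0, 0.0024, 0, 0, 0], [0, 0.002, 0, 0.0028, 0, 0, 0], [0, 0.002, 0, 0.0028, 0, 0, 0]]}}

```text
time_s: 13.33
ee_pos: [568.9, 148.6, 36.9]
eef_rot: [0.784, 0.206, 0.33, -0.484]
wrist_force: [-3.9, 7.2, 2.1]
opening: -0.2
```

```bash
python3 -c "
from h import *
st()"
```

```text
t 13.33 tcp [568.9 148.6  36.9] bay [-66.4   3.2  36.9] tipbay [-49.    3.4  19. ] F bay [-8.13 -0.32  2.06] j [-0.56  0.88 -0.28  1.91  1.13  1.1  -1.24] open -0.2
```

Call:
{"op": "drive_tool", "data": {"deltas": [[0, 0.0018, -0.0005, 0.0025, 0, 0, 0], [0, 0.0024, -0.001, 0.003, 0, 0, 0], [0, 0.0028, -0.0015, 0.0035, 0, 0, 0], [0, 0.003, -0.0015, 0.0038, 0, 0, 0]]}}

```text
time_s: 13.67
ee_pos: [569.2, 147.9, 36.9]
eef_rot: [0.784, 0.208, 0.332, -0.482]
wrist_force: [-5.3, 12.1, 4.8]
opening: -0.2
```

```bash
python3 -c "
from h import *
st(); go(pose()[0][:3,3],45)"
```

```text
t 13.67 tcp [569.2 147.9  36.9] bay [-65.6   3.2  36.9] tipbay [-48.3   3.5  18.9] F bay [-13.16   0.54   4.83] j [-0.56  0.88 -0.28  1.92  1.14  1.09 -1.24] open -0.2
shift [0. 0. 0.] turn [ 0.005 -0.019 -0.013] rows>= 0.2
```

Call:
{"op": "drive_tool", "data": {"deltas": [[0, 0.0026, -0.0005, 0.0034, 0, 0, 0], [0, 0.003, -0.001, 0.004, 0, 0, 0], [0, 0.0033, -0.001, 0.0043, 0, 0, 0], [0, 0.0033, -0.001, 0.0043, 0, 0, 0]]}}

```text
time_s: 14.0
ee_pos: [570.1, 147.6, 37.0]
eef_rot: [0.784, 0.209, 0.335, -0.479]
wrist_force: [-6.4, 13.7, 5.7]
opening: 0.5
```

```bash
python3 -c "
from h import *
st()"
```

```text
t 14.0 tcp [570.1 147.6  37. ] bay [-64.9   3.9  37. ] tipbay [-47.7   4.3  18.9] F bay [-15.1    0.29   5.72] j [-0.55  0.87 -0.28  1.92  1.14  1.08 -1.24] open 0.5
```

Force now rises at about 2.8 N/mm, which matches the pad spring. The push is about 15 N, less 3–4 N friction, so roughly 11–12 N on the pad. I'll back off gently.

Call:
{"op": "drive_tool", "data": {"deltas": [[0, -0.0005, 0, -0.0005, 0, 0, 0], [0, -0.0015, 0, -0.0015, 0, 0, 0], [0, -0.003, 0, -0.003, 0, 0, 0], [0, -0.006, 0, -0.006, 0, 0, 0], [0, -0.012, 0, -0.012, 0, 0, 0], [0, -0.024, 0, -0.02, 0, 0, 0], [0, -0.04, 0, -0.03, 0, 0, 0], [0, -0.06, 0, -0.04, 0, 0, 0], [0, -0.085, 0, -0.045, 0, 0, 0], [0, -0.11, 0, -0.045, 0, 0, 0]]}}

```text
time_s: 14.83
ee_pos: [518.5, 246.2, 85.5]
eef_rot: [0.784, 0.209, 0.336, -0.478]
wrist_force: [0.2, -0.3, -0.4]
opening: 0.1
```

```bash
python3 - <<'E'
from h import *
st(); go(tip(-66,150,220,10),10)
p=eyes.read_camera("scene"); P,_=pts(p); b=(P-O)@B
k=b[(b[:,2]>20)&(b[:,2]<100)&(abs(b[:,1])<31)&(b[:,0]>-62)&(b[:,0]<-15)]
f=least_squares(lambda c:np.hypot(k[:,0]-c[0],k[:,1]-c[1])-29,[-15,0],loss="soft_l1"); print(len(k),f.x.round(1),np.median(abs(f.fun)).round(2))
k=b[(b[:,2]>8)&(b[:,2]<54)&(b[:,1]>85)&(b[:,1]<135)&(abs(b[:,0]+66)<25)]; print("tab",np.percentile(k,[3,50,97],axis=0).round(1).tolist())
E
```

```text
t 14.83 tcp [518.5 246.2  85.5] bay [-176.2    0.8   85.5] tipbay [-159.     1.2   67.3] F bay [ 0.38  0.07 -0.43] j [-0.69  0.82 -0.35  1.83  0.97  1.24 -1.2 ] open 0.1
shift [-0.0401  0.1481  0.1878] turn [ 0.015  0.584 -0.014] rows>= 5.8
849 [-18.4   3.1] 0.74Traceback (most recent call last):
  File "<stdin>", line 6, in <module>
    return _quantile_unchecked(
        a, q, axis, out, overwrite_input, method, keepdims, weights)
    return _ureduce(a,
                    func=_quantile_ureduce_func,
    ...<5 lines>...
                    overwrite_input=overwrite_input,
                    method=method)
    r = func(a, **kwargs)
    result = _quantile(arr,
                       quantiles=q,
    ...<2 lines>...
                       out=out,
                       weights=wgt)
    slices_having_nans = np.isnan(arr[-1, ...])
                                  ~~~^^^^^^^^^
IndexError: index -1 is out of bounds for axis 0 with size 0
```

Call:
{"op": "drive_tool", "data": {"deltas": [[0, -0.025, 0, 0.025, 0, 0, 0], [0, -0.05, 0, 0.05, 0, 0, 0], [0, -0.075, 0, 0.075, 0, 0.1, 0], [0, -0.1, 0, 0.1, 0, 0.22, 0], [0, -0.11, 0, 0.11, 0.01, 0.34, -0.01], [0, -0.11, 0, 0.11, 0.015, 0.46, -0.014], [0, -0.11, 0, 0.11, 0.015, 0.584, -0.014]]}}

```text
time_s: 15.47
ee_pos: [518.6, 248.3, 247.2]
eef_rot: [0.65, 0.345, 0.547, -0.4]
wrist_force: [-0.4, 0.4, -2.1]
opening: -0.3
```

```bash
python3 - <<'E'
from h import *
st(); go(tip(-66,150,200,10),10)
p=eyes.read_camera("top"); P,_=pts(p)
for f in finder.silhouettes(p,"bolt_tab")[:3]:
    A,_=pts(p,f["region"]); b=(A-O)@B; b=b[(b[:,2]>40)&(b[:,2]<60)]
    if 10<len(b)<200: print("tab top",f["at"],len(b),np.percentile(b,[3,50,97],axis=0).round(1).tolist())
E
```

```text
t 15.47 tcp [518.6 248.3 247.2] bay [-178.1    1.8  247.2] tipbay [-174.     2.   222.5] F bay [-0.58 -0.21 -2.07] j [-0.24  0.48 -0.59  1.72  0.47  1.1  -0.55] open -0.3
shift [0.0415 0.1474 0.1031] turn [ 0.004 -0.01  -0.011] rows>= 4.4
tab top [316.2, 252.0] 146 [[-83.8, -143.1, 56.3], [-65.1, -125.3, 59.0], [-46.3, -105.9, 59.9]]
tab top [273.9, 173.5] 44 [[-76.9, 107.1, 40.4], [-64.8, 110.0, 50.7], [-53.9, 115.8, 53.8]]
```

Call:
{"op": "drive_tool", "data": {"deltas": [[0, 0, 0.03, 0.02, 0, 0, 0], [0, 0, 0.06, 0.04, 0, 0, 0], [0, 0, 0.09, 0.06, 0, 0, 0], [0, 0.01, 0.12, 0.085, 0, -0.01, -0.01], [0, 0.02, 0.147, 0.103, 0.004, -0.01, -0.01], [0, 0.04, 0.147, 0.103, 0.004, -0.01, -0.01], [0, 0.0415, 0.147, 0.103, 0.004, -0.01, -0.01]]}}

```text
time_s: 16.15
ee_pos: [700.6, 205.9, 218.4]
eef_rot: [0.647, 0.341, 0.543, -0.413]
wrist_force: [-1.5, 0.0, -2.0]
opening: 0.1
```

```bash
python3 - <<'E'
from h import *
st(); go(tip(-66,148,24,10),10)
E
```

```text
t 16.15 tcp [700.6 205.9 218.4] bay [-60.2 146.7 218.4] tipbay [-55.8 146.5 193.8] F bay [-0.7  -1.35 -2.04] j [-0.17  0.73 -0.52  1.32  0.54  1.25 -0.33] open 0.1
shift [ 0.1652  0.0026 -0.0402] turn [-0.012  0.004  0.011] rows>= 4.1
```

Call:
{"op": "drive_tool", "data": {"deltas": [[0, 0.02, 0, -0.01, 0, 0, 0], [0, 0.055, 0.002, -0.02, 0, 0, 0], [0, 0.09, 0.002, -0.03, 0, 0, 0], [0, 0.125, 0.002, -0.035, -0.01, 0, 0.01], [0, 0.15, 0.002, -0.039, -0.01, 0, 0.01], [0, 0.165, 0.002, -0.04, -0.01, 0, 0.01], [0, 0.165, 0.002, -0.04, -0.01, 0, 0.01]]}}

```text
time_s: 16.73
ee_pos: [694.2, 215.5, 45.9]
eef_rot: [0.65, 0.338, 0.545, -0.408]
wrist_force: [-0.7, -0.7, 0.8]
opening: 0.3
```

```bash
python3 - <<'E'
from h import *
st()
M,s=pose(); w=eyes.read_camera("wrist"); p=eyes.read_camera("scene")
cv2.imwrite("pics/s8.png",np.hstack([cv2.resize(p["color"][170:300,200:350],(460,400)),cv2.resize(cv2.rotate(w["color"],cv2.ROTATE_180)[:, 120:520],(340,400))]))
E
```

```text
t 16.73 tcp [694.2 215.5  45.9] bay [-71.6 145.2  45.9] tipbay [-67.1 145.   21.3] F bay [ 0.35 -0.9   0.81] j [-0.2   0.89 -0.46  1.49  0.66  0.96 -0.48] open 0.3
```

View pics/s8.png

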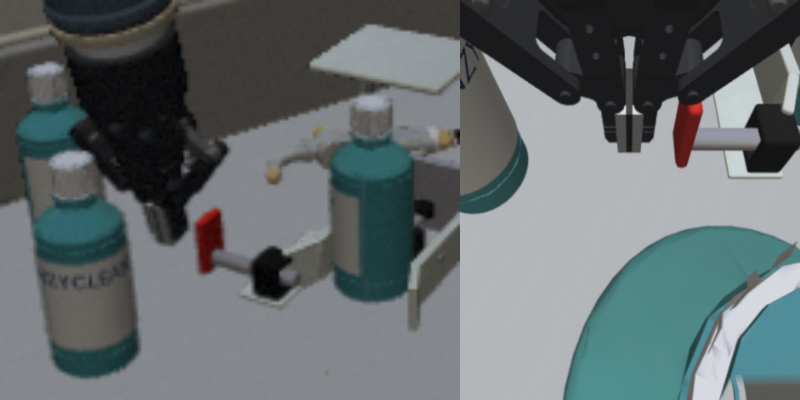

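Call:
{"op": "drive_tool", "data": {"deltas": [[0, 0, -0.008, 0, 0, 0, 0], [0, 0, -0.014, 0, 0, 0, 0], [0, 0, -0.018, 0, 0, 0, 0], [0, 0, -0.022, 0, 0, 0, 0], [0, 0, -0.026, 0, 0, 0, 0], [0, 0, -0.03, 0, 0, 0, 0], [0, 0, -0.034, 0, 0, 0, 0], [0, 0, -0.038, 0, 0, 0, 0]]}}

```text
time_s: 17.5
ee_pos: [662.4, 199.5, 50.2]
eef_rot: [0.651, 0.34, 0.544, -0.407]
wrist_force: [1.2, 1.5, 0.7]
opening: 0.0
```

```bash
python3 -c "
from h import *
st()"
```

```text
t 17.5 tcp [662.4 199.5  50.2] bay [-71.2 109.6  50.2] tipbay [-66.7 109.6  25.6] F bay [-0.83  1.74  0.68] j [-0.19  0.84 -0.45  1.6   0.68  0.89 -0.53] open 0.0
```

Call:
{"op": "drive_tool", "data": {"deltas": [[0, 0.001, -0.004, 0, 0, 0, 0], [0, 0.002, -0.008, 0, 0, 0, 0], [0, 0.002, -0.012, 0, 0, 0, 0], [0, 0.002, -0.015, 0, 0, 0, 0], [0, 0.002, -0.018, 0, 0, 0, 0]]}}

```text
time_s: 17.92
ee_pos: [645.9, 191.0, 48.0]
eef_rot: [0.65, 0.34, 0.544, -0.407]
wrist_force: [1.1, 0.6, 0.4]
opening: -0.0
```

Call:
{"op": "drive_tool", "data": {"deltas": [[0, 0, -0.002, 0, 0, 0, 0], [0, 0, -0.004, 0, 0, 0, 0], [0, 0, -0.005, 0, 0, 0, 0]]}}

```text
time_s: 18.17
ee_pos: [643.7, 190.1, 48.4]
eef_rot: [0.651, 0.342, 0.543, -0.405]
wrist_force: [14.5, 4.6, -7.8]
opening: 0.3
```

```bash
python3 -c "
from h import *
st()"
```

```text
t 18.17 tcp [643.7 190.1  48.4] bay [-70.8  88.7  48.4] tipbay [-66.4  88.8  23.7] F bay [ 2.2  15.09 -7.8 ] j [-0.19  0.81 -0.45  1.67  0.69  0.85 -0.55] open 0.3
```

```bash
python3 - <<'E'
from h import *
M,s=pose(); w=eyes.read_camera("wrist"); p=eyes.read_camera("top"); st()
cv2.imwrite("pics/s9.png",np.hstack([cv2.resize(p["color"][145:220,245:335],(420,400),interpolation=2),cv2.resize(cv2.rotate(w["color"],cv2.ROTATE_180)[:250, 200:440],(380,400))]))
E
```

```text
t 18.27 tcp [643.8 190.1  48.3] bay [-70.9  88.7  48.3] tipbay [-66.5  88.8  23.7] F bay [ 1.58 11.6  -6.1 ] j [-0.19  0.81 -0.45  1.67  0.69  0.85 -0.55] open 0.2
```

View pics/s9.png

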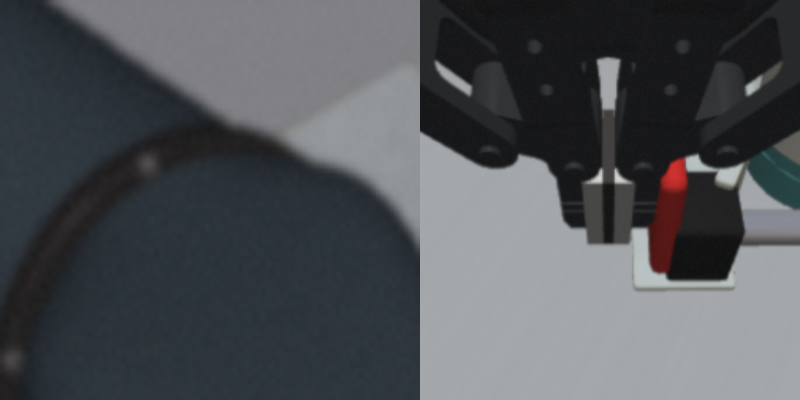

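The tab lies against the guide and the push stalled at 15 N, against about 1.5 N of bolt friction, so it's on the end stop. I'll withdraw and verify.

Call:
{"op": "drive_tool", "data": {"deltas": [[0, 0, 0.006, 0, 0, 0, 0], [0, 0, 0.015, 0, 0, 0, 0], [0, 0, 0.03, 0, 0, 0, 0], [0, -0.02, 0.04, 0, 0, 0, 0], [0, -0.06, 0.045, 0, 0, 0, 0], [0, -0.1, 0.045, 0, 0, 0, 0], [0, -0.14, 0.045, 0, 0, 0, 0], [0, -0.18, 0.045, -0.01, 0, 0, 0], [0, -0.21, 0.045, -0.03, 0, 0, 0], [0, -0.22, 0.045, -0.04, 0, 0, 0]]}}

```text
time_s: 19.1
ee_pos: [648.1, 283.6, 263.2]
eef_rot: [0.652, 0.344, 0.543, -0.402]
wrist_force: [-0.5, 1.3, 1.2]
opening: -0.1
```

Call:
{"op": "drive_tool", "data": {"deltas": [[0, 0, -0.04, -0.01, 0, 0, 0], [0, 0, -0.08, -0.02, 0, 0, 0], [0, 0, -0.12, -0.03, 0, 0, 0], [0, 0, -0.15, -0.05, 0, 0, 0], [0, 0, -0.17, -0.07, 0, 0, 0], [0, 0, -0.18, -0.09, 0, 0, 0], [0, 0, -0.18, -0.09, 0, 0, 0], [0, 0, -0.18, -0.09, 0, 0, 0]]}}

```text
time_s: 19.77
ee_pos: [446.5, 284.5, 245.2]
eef_rot: [0.652, 0.342, 0.544, -0.402]
wrist_force: [0.5, -0.0, -0.1]
opening: 0.3
```

```bash
python3 - <<'E'
from h import *
st()
for cam in ["scene","top"]:
    p=eyes.read_camera(cam); P,_=pts(p); b=(P-O)@B
    k=b[(b[:,2]>20)&(b[:,2]<100)&(abs(b[:,1])<31)&(b[:,0]>-58)&(b[:,0]<-15)]
    if len(k)>30:
        f=least_squares(lambda c:np.hypot(k[:,0]-c[0],k[:,1]-c[1])-29,[-15,0],loss="soft_l1"); print(cam,len(k),f.x.round(1),np.median(abs(f.fun)).round(2))
    k=b[(b[:,2]>38)&(b[:,2]<54)&(b[:,1]>60)&(b[:,1]<135)&(abs(b[:,0]+66)<20)]
    if len(k)>5: print("tab",len(k),np.percentile(k,[3,50,97],axis=0).round(1).tolist())
    for n in ["brown_bottle","jar","carton"]:
        for f in finder.silhouettes(p,n)[:1]: print(n,np.round(f["at"]),np.median(pts(p,f["region"])[0],0).round())
    cv2.imwrite(f"pics/{cam}_f.png",p["color"])
a=cv2.resize(cv2.imread("pics/scene_f.png")[170:310,180:400],(500,318)); b=cv2.resize(cv2.imread("pics/top_f.png")[130:230,240:340],(318,318))
cv2.imwrite("pics/f.png",np.hstack([a,b[:,:300]]))
E
```

```text
t 19.77 tcp [446.5 284.5 245.2] bay [-242.2  -47.3  245.2] tipbay [-237.8  -47.   220.6] F bay [ 0.23  0.4  -0.07] j [-0.34  0.43 -0.6   1.81  0.46  1.08 -0.7 ] open 0.3
scene 852 [-18.3   3. ] 0.72
tab 68 [[-79.4, 65.9, 38.4], [-70.2, 67.3, 46.7], [-55.5, 72.2, 52.9]]
brown_bottle [381. 249.] [485.  33.  58.]
jar [366. 276.] [443. 102.  43.]
carton [427. 236.] [ 495. -131.   29.]
top 70 [-16.7   2.5] 0.46
tab 41 [[-76.4, 65.9, 43.2], [-63.7, 69.0, 50.5], [-53.1, 73.8, 52.8]]
brown_bottle [343. 238.] [496.  26.  67.]
jar [315. 253.] [455.  91.  60.]
carton [303. 198.] [576. 114. 106.]
```

View pics/f.png

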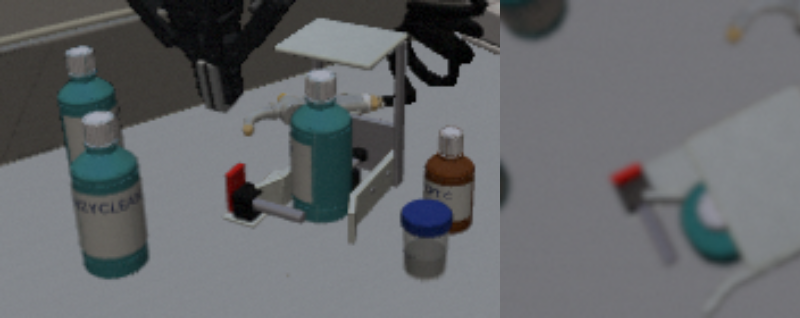

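```bash
python3 -c "
from station import robot
print(robot.finish_job())"
```

```text
the job is handed in; nothing more can be done
None
```

The job is handed in. The turquoise bottle nearest the base stands upright in the lane against the sprung pad, and the bolt is home across the mouth. It was done at about 20 s of the 56 s allowed.

- **Bottle push:** I pushed it low with the tool tilted, in two presses. Wrist force peaked at 17.6 N with the fingers slightly open and at 15 N with them shut. Taking off 3–4 N of sliding friction puts the pad at roughly 11–14 N. That figure is an estimate, since pad force was not measured directly.
- **Possible rail contact:** during the first press the left finger came very close to a lead-in and may have rubbed it. I repeated the press with shut fingers to rule that out. Force then rose by about 2.8 N per mm, close to the pad spring's 2.5.
- **Bolt:** the tab moved about 41 mm and stalled at about 15 N against the guide, against a bolt friction of about 1.5 N.
- **Final check:**
  - The bottle's centre is at bay x of about -17 mm. The scene camera says -18.3 and the top camera -16.7; both are inside the home range of -20 to +6 mm.
  - The brown bottle and jar read as they did at the start.
  - The carton read unmoved from the scene camera. The top camera's carton detection was a false hit, so only one camera confirms it.
  - The arm was clear of everything.

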